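# Clamp a check valve in the leak-test fixture with the torque knob

## Task

Load the steel check valve into the leak-test clamp: set it gently down on the test block, foot fully home in the bore, and swing the clamp arm gently over it until the arm rests on its stop. Then tighten the ratchet knob clockwise until it slips and clicks at its set torque, stop after one or two clicks, and let go, leaving the valve clamped. Leave the other things on the bench where they are.

Things in the scene. Friction and masses are not known exactly. Their poses are not given: they have to be found in the camera images.
- clamp: Leak-test clamp, fixed: grey base plate 240 x 160 x 16 mm, a square steel test block 80 x 80 mm (top 46 mm above the bench) and behind it a 26 mm post with a swing arm. Origin: centre of the plate's underside; x runs from the test block (bore at x -50 mm) to the post (x +65 mm), z up. Stop column 22 mm wide at x +23, y +20 mm, up to 148 mm high; small gauge at x +100, y +55 mm.
- seat (a point): Centre of the mouth of the bore in the test block's top face, 46 mm above the bench. The bore is upright, 27 mm wide with a 2 mm chamfer, 17 mm deep.
- valve: The check valve to be tested, loose, about 420 g, standing on its foot; 66 mm tall. From below: foot 24 mm across, 13 mm long; hexagon 12 mm thick, 44 mm across corners; smooth round body 34 mm across from 25 to 60 mm up; cap 26 mm across. Origin: centre of the foot's underside, z up its axis.
- valve_shoulder (a point): On the valve's axis, at the underside of its hexagon, 13 mm above the foot's end. Fully home, the hexagon lies flat on the test block and this point meets seat.
- valve_body (a point): On the valve's axis, 48 mm above the foot's end: where to grip the round 34 mm body (any direction).
- swing_arm (a joint): Swing of the clamp arm about the post, rad: 0 on its stop, ram over the bore; positive swung out to the right (anticlockwise from above). It stays where left; about 1 N at the pin moves it. Grey bar, 132 to 154 mm above the bench; knob 115 mm, pin 181 mm from the post's axis. It closes clockwise, so tightening the knob holds it on its stop.
- pull_pin (a point): Upright pin at the free end of the arm with a black sleeve 16 mm across and 24 mm tall, to move the arm by: on its axis, 172 mm above the bench, 12 mm below the sleeve's top and 23 mm above the bar.
- knob_grip (a point): Axis of the black ribbed ratchet knob on the arm, 14 mm above the knob's underside and 12 mm below its top, 184 mm above the bench. Knob: round, 46 mm across, 26 mm tall, its underside 16 mm above the arm. It stays at its height while it turns. Clockwise from above sends the ram down, 15 mm a turn.
- ratchet (a joint): Slip of the ratchet inside the knob, rad: stays near 0 until it slips, then jumps 0.39 on each click. By feel: the knob winds up on an inner spring (2.5 N m/rad, so 0.13 rad) before the screw follows, against about 0.32 N m of drag; once the ram bears on the valve the torque rises with further turning, and at about 0.58 N m the ratchet clicks on by a tooth and the torque drops by more than half.
- ram: Steel ram with a rubber pad 26 mm across, under the arm on the knob's axis. Origin on its axis 28.5 mm above the pad's face. At the start the pad is 1.5 to 3 mm higher than the top of a fully seated valve. It presses on the valve with about 110 N when the ratchet slips and stays there.
- nipple: Bystander: upright hexagon nipple, 70 mm tall, threaded at both ends, 22 mm across with a 40 mm hexagon at half height. Origin: centre of its foot.
- tee: Bystander: upright pipe tee, 64 mm tall, 40 mm collars, side branch 34 mm long. Origin: centre of its foot.
- ball_valve: Bystander: ball valve lying flat, 70 mm long, with a long flat lever. Origin: under its middle.
- spanner: Bystander: steel spanner lying flat, 200 mm long. Origin: under its middle.
- union_nut: Bystander: brass hexagon nut, 42 mm across, 18 mm tall. Origin: centre of its underside.
- bolt: Bystander: bolt standing on its head, 50 mm tall. Origin: centre of its underside.
- end_cap: Bystander: small plastic end cap, 25 mm across, 20 mm tall. Origin: centre of its underside.

How it is judged (in metres and radians):
On the way, in this order (a step that is already met when the one before it is completed fails the run):
1. the valve stands fully home in the test block's bore, let go, with the clamp arm still swung out (horizontal distance between valve_shoulder and seat below 0.004 m and z of valve_shoulder in the frame of seat below 0.003 m and angle between valve's own z axis and vertical below 0.05 rad and contact force between the fingers and valve below 0.1 N and value of joint swing_arm above 0.5 rad), for 0.2 s.
2. the clamp arm is on its stop over the seated valve (horizontal distance between valve_shoulder and seat below 0.004 m and z of valve_shoulder in the frame of seat below 0.003 m and angle between valve's own z axis and vertical below 0.05 rad and value of joint swing_arm below 0.04 rad), for 0.2 s.
3. the ram presses on the valve and the ratchet has slipped at least once (all of step 2 and contact force between ram and valve above 75 N and value of joint ratchet above 0.2 rad), for 0.1 s.
At the end, for the whole second after the job is handed in: The valve is fully home in the bore (within 4 mm sideways, 3 mm in height, 3 degrees), the arm on its stop (within 0.04 rad), the ratchet has slipped by one or two clicks (0.15 to 0.9 rad), the ram presses the valve with over 75 N, and all is released and at rest (all of step 2 and contact force between ram and valve above 75 N and value of joint ratchet between 0.15 and 0.9 rad and linear speed of valve below 0.01 m/s); the robot touches nothing.
It fails at once if the ratchet is run on to a third click (value of joint ratchet above 0.9 rad).
It fails at once if the valve is dropped or rammed onto the test block (touching it at over 0.25 m/s, or over 80 N before the ram bears on it) ((contact force between valve and clamp above 2 N and linear speed of valve above 0.25 m/s) or (contact force between valve and clamp above 80 N and contact force between ram and valve below 0.5 N)).
It fails at once if the arm is slammed onto its stop (velocity of joint swing_arm below -1.5 rad/s and value of joint swing_arm below 0.05 rad).
It fails at once if a bystander is knocked over or shoved more than 30 mm (distance of any of nipple, tee, ball_valve, spanner, union_nut, bolt, end_cap from where it was at the start of the episode above 0.03 m).
It also fails if it takes over 67 s, if anything falls off the work surface, if the arm or the gripper's body presses on something with over 40 N, if the wrist force passes 120 N, or if a joint passes its speed limit or range.

## Robot

A 6-joint arm with a two-finger parallel gripper is mounted at the origin on the work surface. World frame = base frame: x ahead of the robot, y to its left, z up, the work surface at z = 0. Lengths are in mm, angles in degrees, forces in N, time in s.
With the tool pointing down it reaches from about 350 to 850 mm from the base axis. Payload 8.1 kg.
Tool frame: the origin (TCP) lies between the finger pads; the fingertips stand 22 mm ahead of it and the grasp point (between the pads) lies 3 mm ahead of it; z points along the fingers, y is the line along which they close (so a half turn about z gives the same grasp; the last joint's range is limited). The gripper opens to 85 mm and grips with 20 to 120 N. Pads are 22 mm wide; open, the fingers measure 114 mm over their backs; the gripper's body (76 mm by 85 mm) begins 54 mm behind the grasp point. The pads swing forward as they close: fully open they stand 13 mm farther back than shut.
Start: joints at [64.263, 7.471, 85.268, -0, 87.261, -4.893], TCP at [213.476, 560.744, 253.292] pointing down, gripper open.
Joint ranges: [-169.43, 169.43], [-51.17, 129.36], [1.28, 143.12], [-76.62, 256.62], [0, 156.53], [-152.29, 152.29]. Speed limits (degrees/s): [136.94, 136.94, 159.86, 180, 180, 180].

## Interface

Orientations are given as [roll, pitch, yaw] about the fixed x, y, z axes, in that order (R = Rz(yaw) Ry(pitch) Rx(roll)).
In Python, from bench import sense, snapshot, calibration, hand_in gives the robot as it stands.
- The arm moves only by the shell command python3 -m crank 'ROWS' [FORCE]. ROWS is JSON, a list of rows, each a list of 5 numbers: the shift along the tool's x, y, z in cm, then the turn about the tool's z in rad, then the finger opening in cm, from 0 to 8.54. A call has 1 to 20 rows; each row is the pose to reach, as a shift and turn from the pose commanded when the call began, along the tool's axes at that moment; what a row does not reach only later rows make up. A row lasts 1/10 s, in which the tool goes at most 50 mm and 8.59 degrees, less where a joint would pass 70% of its speed; a pose out of reach is approached as far as the arm can. A call with a gripper value outside its range is refused whole. The fingers move at their own pace and stop on an object; FORCE is the grip in N (left out, the last holds). Time passes only in rows, so rows that repeat a pose let the fingers close. It gives the time, the measured TCP pose, the force, the opening and the grip force at its end, in the units of the state.
- sense(): the state, without advancing time (a new reading comes with each control period).
- snapshot(name): name is "scene" or "top" or "wrist"; returns (picture, depth): 480x640x3 uint8, red, green, blue; 480x640 float32, mm along the optical axis (not along the pixel's ray), 0 where there is no reading.
- calibration(name): a dict with "fovy" (degrees; the focal length in pixels is half the picture's height over the tangent of half this angle, whatever the lens; pixels are square), "cx", "cy" (the principal point, pixels), "k1" (the pictures are not rectified: a ray, as slopes to the right and down, at radius r is drawn at 1 + k1 r^2 times it, then the intrinsics apply), "rvec" (rotation vector, rad) and "tvec" (3), from world to camera coordinates, as OpenCV has them; the wrist camera has in their place "tool_from_camera" (4x4, takes a point from camera to tool coordinates, whose origin is the TCP and whose axes are the flange's). Camera axes: x right, y down, z forward; pixel columns grow to the right and rows downward; lengths in mm; the calibration is good to about 2 mm. A picture is of the moment at which its call begins: read the wrist's pose just before it. calibration takes no time and is no camera call.
- hand_in(): hands the job in; it is judged then, once.
The state is a dict: "time": time; "joint_pos": joint angles; "qd": joint speeds; "joint_efforts": joint torques, N m; "tool_pos": TCP position; "tcp_rot": TCP orientation; "ft_force": force on the tool from outside, world axes, zero at the start; "wrist_torque": the same for the moment, N m; "finger_gap": finger opening in mm; "grip_force": force on a finger pad.
Only numpy, scipy, OpenCV 4.12 (cv2) and the standard library are available. Lean on these libraries where they do the work, as an engineer would, in place of code of your own. Each camera call takes 0.05 s, during which the arm holds its last target. There are 200 camera calls.

## Working session

There is one attempt and no reset: what is moved stays moved. The work goes in short steps, Python scripts to look and compute and a shell command to move; the robot and the scene stay as the last step left them, time stands still between calls to the robot, and variables do not carry over. Pictures are saved under pics/ and viewed, at most 12 in all, crops included, and the job is handed in when it is done.

```bash
mkdir -p pics; ls
cat > h.py <<'E'
import numpy as np, cv2, json
from bench import sense, snapshot, calibration
from scipy.spatial.transform import Rotation as R
def K(c):
    f=240/np.tan(np.radians(c['fovy'])/2); return np.array([[f,0,c['cx']],[0,f,c['cy']],[0,0,1.]])
def ext(name,s=None):
    c=calibration(name)
    if name=='wrist':
        T=np.array(c['tool_from_camera']); W=np.eye(4); W[:3,:3]=R.from_euler('xyz',s['tcp_rot'],degrees=True).as_matrix(); W[:3,3]=s['tool_pos']
        return c,W@T
    M=np.eye(4); M[:3,:3]=cv2.Rodrigues(np.array(c['rvec'],float))[0]; M[:3,3]=c['tvec']; return c,np.linalg.inv(M)
def rays(c,uv):
    return cv2.undistortPoints(np.array(uv,float).reshape(-1,1,2),K(c),np.array([c['k1'],0,0,0.]))[:,0]
def cloud(name):
    s=sense(); im,d=snapshot(name); c,T=ext(name,s)
    v,u=np.mgrid[:480,:640]; xy=rays(c,np.stack([u,v],-1).reshape(-1,2)).reshape(480,640,2)
    P=np.dstack([xy*d[...,None],d])@T[:3,:3].T+T[:3,3]; P[d<=0]=np.nan
    return im,d,P
E
python3 - <<'E'
from h import *
for n in('scene','top'):
    im,d,P=cloud(n); cv2.imwrite(f'pics/{n}.png',im[...,::-1]); np.savez(f'{n}.npz',im=im,d=d,P=P)
print(sense())
print(calibration('top'))
E
```

```text
pics
{'time': 0.1, 'joint_pos': array([ 6.42615547e+01,  7.51013114e+00,  8.53249296e+01, -2.45996352e-03,
        8.72616121e+01, -4.89245599e+00]), 'qd': array([ 0.09556828, -0.05839961, -0.12740031, -0.03518921,  0.07642129,
        0.05605478]), 'joint_efforts': array([ 4.77545291e-04, -5.70956719e+01, -5.01938260e+01, -2.81996145e-04,
        8.04647512e-03, -5.89290323e-06]), 'tool_pos': array([213.29577382, 560.30278865, 252.33796448]), 'tcp_rot': array([-1.79903470e+02, -5.79680480e-03,  1.59154125e+02]), 'ft_force': array([ 0.41366247,  0.87305409, -0.11003856]), 'wrist_torque': array([ 0.04747662,  0.02469277, -0.00789479]), 'grip_force': 0.0, 'finger_gap': 85.68238603262728}
{'fovy': 42.542101661281535, 'cx': 315.4487635670428, 'cy': 234.53323158084092, 'k1': 0.073318572449493, 'rvec': array([ 2.09493477, -2.13389933,  0.17928659]), 'tvec': array([  -7.74663322,  580.8474431 , 1270.6144729 ])}
```

View pics/scene.png

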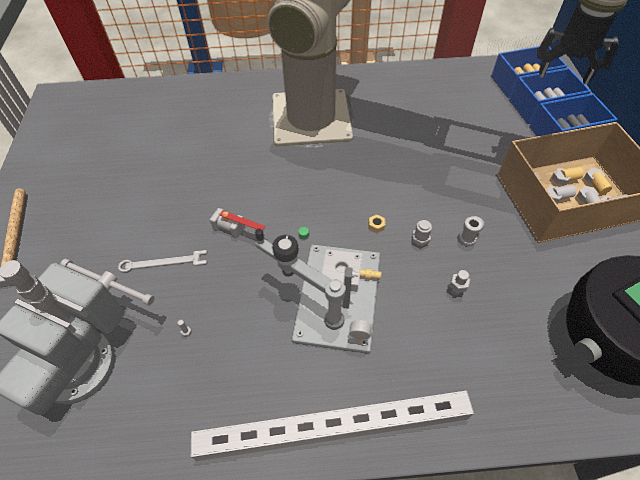

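View pics/top.png

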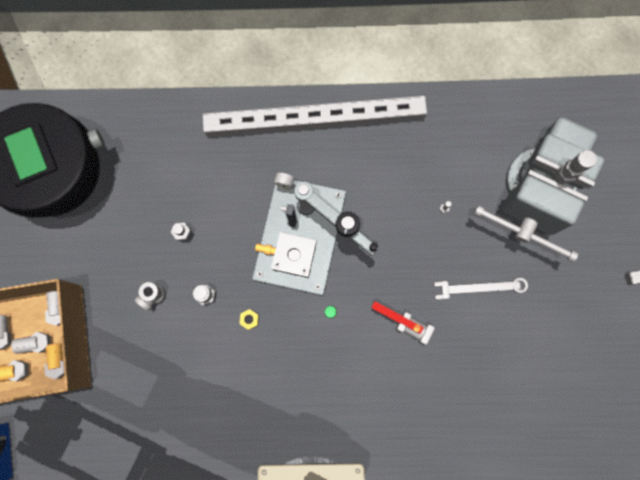

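The scene view shows the clamp in the middle with its arm swung out, and the green end cap and yellow nut in front of it. Three upright fittings stand to the right: scene (422,233), (471,230) and (459,282), which are top (204,294), (149,294) and (180,231). In the top view the bore is near (294,255), the post (304,190), the knob (347,223) and the pin (373,247).

Run:
```python
from h import *
z=np.load('scene.npz'); im=z['im'][...,::-1]
cv2.imwrite('pics/c1.png',np.hstack([cv2.resize(im[200:310,390:500],(400,400),interpolation=3),cv2.resize(np.load('top.npz')['im'][...,::-1][170:300,260:390],(400,400),interpolation=3)]))
z=np.load('top.npz'); P=z['P']
for n,(u,v,r) in dict(A=(204,294,14),B=(149,294,16),C=(180,231,14),nut=(249,319,12),cap=(331,312,10)).items():
    Q=P[v-r:v+r+1,u-r:u+r+1].reshape(-1,3); h=np.nanpercentile(Q[:,2],98)
    t=Q[Q[:,2]>h-6]; print(n,h.round(1),t.mean(0).round(1),np.ptp(t,0).round(1))
c,T=ext('top')
for n,(u,v,zz) in dict(bore=(294,255,46),post=(304,190,160),knob=(347,223,198),pin=(373.5,247.5,184)).items():
    ry=rays(c,[[u,v]])[0]; dr=T[:3,:3]@np.array([*ry,1]); p=T[:3,3]+dr*(zz-T[2,3])/dr[2]
    Q=P[v.__int__()-3:int(v)+4,int(u)-3:int(u)+4].reshape(-1,3); print(n,p.round(1),np.nanmedian(Q,0).round(1))
# block top
m=(abs(P[...,2]-46)<5); m[:225]=0;m[285:]=0;m[:,:265]=0;m[:,325:]=0
q=P[m]; print('block',cv2.minAreaRect(q[:,:2].astype(np.float32)),q[:,2].mean())
m=(abs(P[...,2]-16)<5); m[:170]=0;m[300:]=0;m[:,:250]=0;m[:,350:]=0
q=P[m]; print('plate',cv2.minAreaRect(q[:,:2].astype(np.float32)),q[:,2].mean())
```

```text
A 69.4 [459.6 222.8  66.8] [31.6 29.3  8.9]
B 68.6 [465.4 333.9  65.5] [37.6 38.3  8.9]
C 72.0 [596.6 275.7  70.2] [20.5 23.8 10.9]
nut 22.6 [405.6 129.1  19.8] [38.3 37.1  9. ]
cap 24.1 [418.4 -46.9  21.9] [23.6 21.7  9.2]
bore [538.4  28.6  46. ] [541.2  29.5  29.2]
post [651.8   1.2 160. ] [650.2   1.  166.1]
knob [574.6 -81.8 198. ] [574.3 -81.7 199. ]
pin [ 528.3 -131.9  184. ] [ 529.4 -131.   183.9]
block ((553.9541625976562, 38.759544372558594), (103.78582763671875, 102.3434066772461), 76.47872924804688) 46.312563123072024
plate ((589.2918701171875, 18.292129516601562), (160.26133728027344, 240.6375274658203), 76.46874237060547) 16.463084087512755
```

View pics/c1.png

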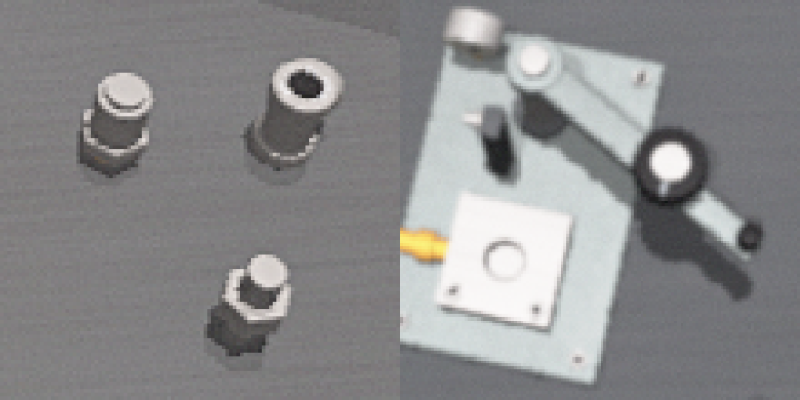

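The left crop shows the valve at scene (422,233): low hexagon, round body, cap on top. The tee is at (471,230) and the nipple at (459,282). The right crop shows the bore, swing arm, knob and pin clearly. I'll move above the valve.

```bash
python3 -m crank '[[-1.5,-1,0.2,0,8.5],[-5,-3.2,0.8,0,8.5],[-9,-5.8,1.4,0,8.5],[-13,-8.4,2,0,8.5],[-17,-11,2.4,0,8.5],[-21,-13.6,2.8,0,8.5],[-25,-16.2,3,0,8.5],[-29,-18.8,3,0,8.5],[-32,-21,3,0,8.5],[-34,-22.3,3,0,8.5],[-35,-22.8,3,0,8.5],[-35,-22.8,3,0,8.5],[-35,-22.8,3,0,8.5]]' 40
python3 - <<'E'
from h import *
s=sense(); print(s['tool_pos'],s['tcp_rot'],calibration('wrist'))
im,d,P=cloud('wrist'); cv2.imwrite('pics/w1.png',im[...,::-1]); np.savez('w1.npz',im=im,d=d,P=P)
E
```

```text
time: 1.4
tool_pos: [458.9, 223.9, 223.1]
tcp_rot: [180.0, -0.0, 159.2]
ft_force: [-0.4, 0.0, -0.3]
finger_gap: 84.8
grip_force: 0.0
[458.92491702 223.8709357  223.05528243] [ 1.79997485e+02 -4.86624955e-02  1.59168058e+02] {'fovy': 69.57949021594276, 'cx': 314.1631757035253, 'cy': 242.71439876072978, 'k1': -0.041074301876933325, 'tool_from_camera': array([[-2.96735812e-05, -9.57587996e-01, -2.88140989e-01,
         7.24660391e+01],
       [ 9.99999996e-01, -5.38749296e-05,  7.60613923e-05,
        -7.61919679e-01],
       [-8.83590517e-05, -2.88140985e-01,  9.57587993e-01,
        -1.20545995e+02],
       [ 0.00000000e+00,  0.00000000e+00,  0.00000000e+00,
         1.00000000e+00]])}
```

View pics/w1.png

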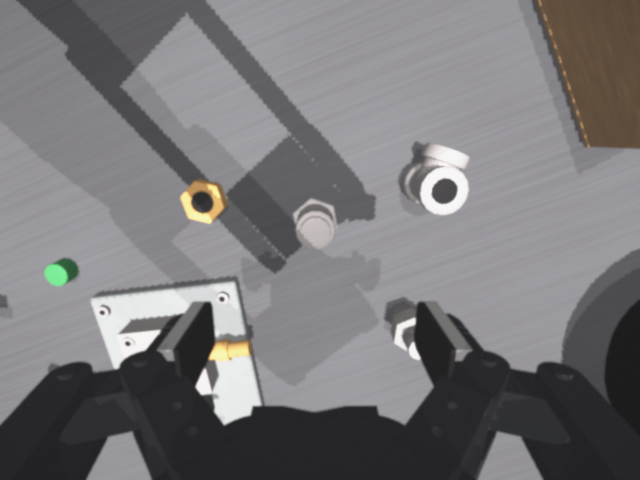

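The wrist view shows the valve at (316,228), the tee at (440,185), the nut at (204,202), and the test block partly hidden behind the left finger.

```bash
cat >> h.py <<'E'
def disc(P,x,y,zt,r=30,dz=3):
    "centre of the top face near x,y at height zt"
    m=(np.hypot(P[...,0]-x,P[...,1]-y)<r)&(abs(P[...,2]-zt)<dz)
    q=P[m]; (cx,cy),rad=cv2.minEnclosingCircle(q[:,:2].astype(np.float32))
    return np.r_[cx,cy,rad,q.mean(0)].round(1),m.sum()
E
python3 - <<'E'
from h import *
P=np.load('w1.npz')['P']
m=(np.hypot(P[...,0]-459,P[...,1]-223)<30)
print(np.histogram(P[m][:,2],bins=np.arange(-5,80,3)))
for z in(58,60,66,67):print(disc(P,459,223,z,dz=2))
E
```

```text
(array([   7, 1068,   64,    0,    0,    2,   19,   21,   16,  126,  117,
         43,   21,   19,   20,   18,   21,   21,    8,   29,   52,  417,
         41,  679,   35,    0,    0,    0]), array([-5, -2,  1,  4,  7, 10, 13, 16, 19, 22, 25, 28, 31, 34, 37, 40, 43,
       46, 49, 52, 55, 58, 61, 64, 67, 70, 73, 76, 79]))
(array([460.5, 223.8,  17.1, 457.4, 225.3,  59.2]), np.int64(290))
(array([460.5, 223.6,  17. , 457.8, 224.4,  59.9]), np.int64(445))
(array([460.2, 223.6,  12.8, 460. , 223.6,  65.9]), np.int64(713))
(array([460.2, 223.5,  12.8, 460.1, 223.6,  66. ]), np.int64(641))
```

```bash
python3 -m crank '[[-0.14,0,2,0,8.5],[-0.14,0,6,0,8.5],[-0.14,0,10,0,8.5],[-0.14,0,13.5,0,8.5],[-0.14,0,16,0,8.5],[-0.14,0,17.1,0,8.5],[-0.14,0,17.1,0,8.5],[-0.14,0,17.1,0,5],[-0.14,0,17.1,0,3],[-0.14,0,17.1,0,3],[-0.14,0,17.1,0,3],[-0.14,0,17.1,0,3],[-0.14,0,17.1,0,3],[-0.14,0,17.1,0,3],[-0.14,0,17.1,0,3]]' 40
```

```text
time: 2.95
tool_pos: [461.8, 223.1, 53.8]
tcp_rot: [179.9, 0.1, 159.1]
ft_force: [-0.9, 0.5, 6.6]
finger_gap: 33.1
grip_force: 39.3
```

```bash
python3 -m crank '[[0,0,-0.5,0,3],[0,0,-1.5,0,3],[0,0,-4,0,3],[0,0,-8,0,3],[0,0,-12,0,3],[0,0,-15,0,3],[0,0,-16,0,3],[0,0,-16,0,3],[0,0,-16,0,3]]' 60
python3 - <<'E'
from h import *
s=sense(); print(s['tool_pos'],s['tcp_rot'],s['ft_force'])
im,d,P=cloud('wrist'); cv2.imwrite('pics/w2.png',im[...,::-1]); np.savez('w2.npz',im=im,d=d,P=P)
x,y,z=s['tool_pos']
m=(np.hypot(P[...,0]-x,P[...,1]-y)<25)&(P[...,2]>z-60)
print(np.histogram(P[m][:,2]-z,bins=np.arange(-60,40,4)))
E
```

```text
time: 3.85
tool_pos: [459.9, 222.3, 210.4]
tcp_rot: [-179.9, -0.1, 159.2]
ft_force: [0.6, -0.9, -3.9]
finger_gap: 32.1
grip_force: 60.1
[459.86061112 222.26030519 210.40901388] [-1.79900940e+02 -1.11475035e-01  1.59152522e+02] [ 0.57194833 -0.94496692 -3.8685623 ]
(array([   0,    0,    0,    0,   41,  177,  200,  901,  191,  284,  290,
        371,  419,  472,  404,  675, 2140, 2242, 2389,  618,  290,  248,
        293,  322]), array([-60, -56, -52, -48, -44, -40, -36, -32, -28, -24, -20, -16, -12,
        -8,  -4,   0,   4,   8,  12,  16,  20,  24,  28,  32,  36]))
```

View pics/w2.png

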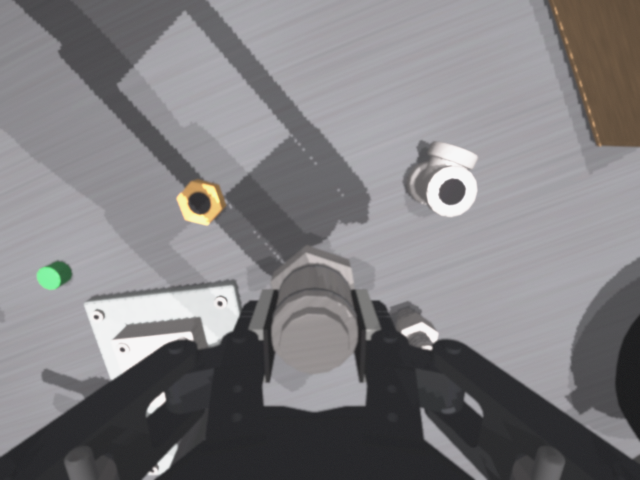

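The valve is gripped centrally and upright, cap at (315,340), between the pads. Next I rise and look at the bore with the valve in hand.

```bash
python3 -m crank '[[0,0,-2,0,3],[-1,-0.8,-5,0,3],[-3,-2.4,-6,0,3],[-6,-4.8,-6,0,3],[-9,-7.2,-6,0,3],[-12,-9.6,-6,0,3],[-15,-12,-6,0,3],[-17.5,-14,-6,0,3],[-18.7,-14.8,-6,0,3],[-19,-15,-6,0,3],[-19,-15,-6,0,3],[-19,-15,-6,0,3],[-19,-15,-6,0,3]]' 60
python3 - <<'E'
from h import *
s=sense(); print(s['tool_pos'],s['tcp_rot'],s['ft_force'])
im,d,P=cloud('wrist'); cv2.imwrite('pics/w3.png',im[...,::-1]); np.savez('w3.npz',im=im,d=d,P=P,tp=s['tool_pos'],tr=s['tcp_rot'])
E
```

```text
time: 5.2
tool_pos: [584.5, 16.1, 272.2]
tcp_rot: [180.0, -0.0, 159.2]
ft_force: [-0.0, 0.5, -3.1]
finger_gap: 32.4
grip_force: 60.3
[584.4865626   16.06709724 272.16984833] [ 1.79990678e+02 -2.40884791e-02  1.59241411e+02] [-0.01929728  0.49516469 -3.10404825]
```

View pics/w3.png

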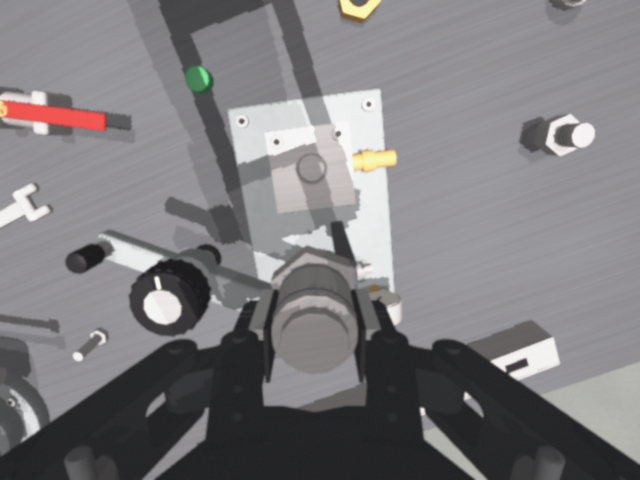

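The bore shows at (311,168), the block's corners span roughly (265,130) to (355,212), the knob top is at (160,308) and the pin at (85,258).

Run:
```python
from h import *
z=np.load('w3.npz'); P=z['P'];im=z['im']; tp=z['tp']; yaw=np.radians(z['tr'][2])
Rw=R.from_euler('xyz',z['tr'],degrees=True).as_matrix()
m=(abs(P[...,2]-46)<4)&(np.hypot(P[...,0]-540,P[...,1]-30)<65)
mm=cv2.morphologyEx(m.astype(np.uint8),cv2.MORPH_OPEN,np.ones((3,3)))
q=P[mm>0]; print('block',cv2.minAreaRect(q[:,:2].astype(np.float32)),q[:,2].mean())
b=(P[...,2]<40)&(np.hypot(P[...,0]-540,P[...,1]-30)<20)
v,u=np.nonzero(b); print('hole px',u.mean(),v.mean(),len(u))
# bore by dark ring in gray: ellipse fit of edge
g=cv2.cvtColor(im,cv2.COLOR_RGB2GRAY)[140:196,283:339]; cv2.imwrite('pics/b.png',cv2.resize(g,None,fx=10,fy=10,interpolation=3))
c=cv2.HoughCircles(cv2.resize(g,None,fx=8,fy=8,interpolation=3),cv2.HOUGH_GRADIENT_ALT,1.5,50,param1=200,param2=.6,minRadius=80,maxRadius=180); print(c if c is None else c[0]/8+[[283.,140,0]])
# hole rim: where block-top mask has a hole
hole=(1-mm)[140:196,283:339].copy(); n,l,st,ce=cv2.connectedComponentsWithStats(hole.astype(np.uint8))
for i in range(1,n): 
    if st[i,4]>30: print(st[i],ce[i]+[283,140])
cc,T=ext('wrist',dict(tool_pos=tp,tcp_rot=z['tr']))
def at(u,v,zz):
    d=T[:3,:3]@np.array([*rays(cc,[[u,v]])[0],1]); return T[:3,3]+d*(zz-T[2,3])/d[2]
print('311.5,168',at(311.5,168,46))
# valve in hand, tool frame
Q=(P-tp)@Rw
for zz in (-12,-14,-16,-18):
    k=(abs(Q[...,2]-zz)<1.5)&(np.hypot(Q[...,0],Q[...,1])<25); q=Q[k]; print(zz,k.sum(),cv2.minEnclosingCircle(q[:,:2].astype(np.float32)) if len(q)>5 else 0)
k=(np.hypot(Q[...,0],Q[...,1])<9)&(Q[...,2]>-30)&(Q[...,2]<0); q=Q[k]; A=np.c_[q[:,:2],np.ones(len(q))]; print('cap plane',np.linalg.lstsq(A,q[:,2],rcond=None)[0])
for n,(x,y,zt,r) in dict(knob=(574,-82,196,30),pin=(529,-131.5,184,15)).items(): print(n,disc(P,x,y,zt,r))
```

```text
block ((541.7501831054688, 28.604970932006836), (80.35652923583984, 79.77513885498047), 76.56068420410156) 45.98522118771045
hole px 311.46654929577466 167.88732394366198 568
None
[ 13  15  29  27 580] [311.39655172 168.03448276]
311.5,168 [541.08624375  28.96454318  46.        ]
-12 3686 ((4.068871974945068, -0.47724705934524536), 23.134492874145508)
-14 1020 ((2.753213882446289, -0.46996086835861206), 23.495826721191406)
-16 849 ((2.4001927375793457, -0.13550211489200592), 23.920055389404297)
-18 314 ((3.7049672603607178, -0.025845764204859734), 23.472532272338867)
cap plane [ 2.19462313e-03 -3.09775715e-03 -1.20691859e+01]
knob (array([576.5, -83.9,  24.3, 575.6, -82.5, 196.3]), np.int64(3624))
pin (array([ 533.4, -133.2,    8.3,  532.8, -132.3,  183.4]), np.int64(422))
```

View pics/b.png

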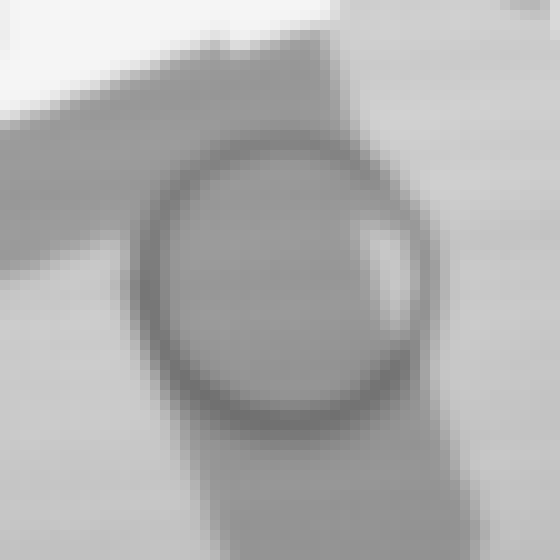

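The enlarged bore is a clean ring at about (285,285) of the enlargement, i.e. pixel (311.5,168.5), which agrees with the depth result.

Run:
```python
from h import *
for f in('w3','w2'):
    z=np.load(f+'.npz'); P=z['P']
    tp=z['tp'] if 'tp' in z else np.array([459.8606,222.2603,210.409]); tr=z['tr'] if 'tr' in z else np.array([-179.9009,-.1115,159.1525])
    Q=(P-tp)@R.from_euler('xyz',tr,degrees=True).as_matrix()
    k=(abs(Q[...,2]+12.07)<1.2).astype(np.uint8); v,u=np.mgrid[:480,:640]; k[(u<255)|(u>375)|(v<290)|(v>390)]=0
    n,l,st,ce=cv2.connectedComponentsWithStats(cv2.morphologyEx(k,cv2.MORPH_OPEN,np.ones((5,5)))); i=1+np.argmax(st[1:,4]); q=Q[l==i]
    print(f,st[i],cv2.minEnclosingCircle(q[:,:2].astype(np.float32)),q[:,:2].mean(0))
    tp_=tp
z=np.load('w3.npz'); Rw=R.from_euler('xyz',z['tr'],degrees=True).as_matrix()
print('bore in tool',(np.array([541.2,28.8,46])-z['tp'])@Rw)
```

```text
w3 [ 280  313   70   60 2869] ((1.5662158727645874, -0.6864389181137085), 13.068892478942871) [ 2.09738665 -0.23282758]
w2 [ 280  314   70   59 3006] ((1.4898556470870972, -0.8514760732650757), 13.069951057434082) [ 1.86465848 -1.16313467]
bore in tool [ 44.89433654  -3.47260171 226.18818093]
```

```bash
python3 -m crank '[[1,0,0,0,3],[3,-0.2,0,0,3],[4.3,-0.27,1,0,3],[4.34,-0.27,4,0,3],[4.34,-0.27,8,0,3],[4.34,-0.27,12,0,3],[4.34,-0.27,15,0,3],[4.34,-0.27,16.4,0,3],[4.34,-0.27,16.6,0,3],[4.34,-0.27,16.6,0,3],[4.34,-0.27,16.6,0,3],[4.34,-0.27,16.6,0,3]]' 60
python3 - <<'E'
from h import *
s=sense(); print(s['tool_pos'],s['tcp_rot'],s['ft_force'],s['finger_gap'])
Rw=R.from_euler('xyz',s['tcp_rot'],degrees=True).as_matrix(); print((np.array([541.2,28.8,46])-s['tool_pos'])@Rw)
E
```

```text
time: 6.45
tool_pos: [544.9, 27.7, 108.5]
tcp_rot: [179.9, 0.2, 159.2]
ft_force: [-0.2, -0.3, -2.9]
finger_gap: 32.8
grip_force: 60.3
[544.90232899  27.72030786 108.46606739] [179.93489288   0.19393858 159.15574216] [-0.1760104  -0.28567462 -2.8872181 ] 32.78526544784572
[ 4.05561824 -0.37933527 62.45230673]
```

Run:
```python
from h import *
A=[]
for i in range(8):
    snapshot('wrist'); s=sense(); A.append(np.r_[s['tool_pos'],s['tcp_rot'][2],s['ft_force'][2]])
print(np.round(A,2)); p=np.median(A,0)
Rw=R.from_euler('xyz',[180,0,159.16],degrees=True).as_matrix(); print((np.array([541.2,28.8,46])-p[:3])@Rw)
im,d,P=cloud('wrist'); s=sense(); cv2.imwrite('pics/w4.png',im[...,::-1]); np.savez('w4.npz',im=im,d=d,P=P)
m=(abs(P[...,2]-46)<4)&(np.hypot(P[...,0]-540,P[...,1]-30)<65)
mm=cv2.morphologyEx(m.astype(np.uint8),cv2.MORPH_OPEN,np.ones((3,3)))
q=P[mm>0]; print('block',cv2.minAreaRect(q[:,:2].astype(np.float32)),q[:,2].mean())
```

```text
[[544.62  27.7  108.08 159.15  -4.06]
 [544.37  27.73 107.73 159.15  -3.52]
 [544.11  27.71 107.35 159.15  -4.42]
 [543.88  27.72 107.02 159.15  -4.49]
 [543.69  27.73 106.76 159.15  -3.99]
 [543.6   27.71 106.62 159.15  -2.93]
 [543.48  27.75 106.44 159.15  -3.88]
 [543.45  27.73 106.36 159.15  -3.29]]
[ 2.7991935   0.08603896 60.88835129]
block ((536.0715942382812, 29.796022415161133), (80.46684265136719, 69.43653869628906), 76.227783203125) 46.085363305612276
```

View pics/w4.png

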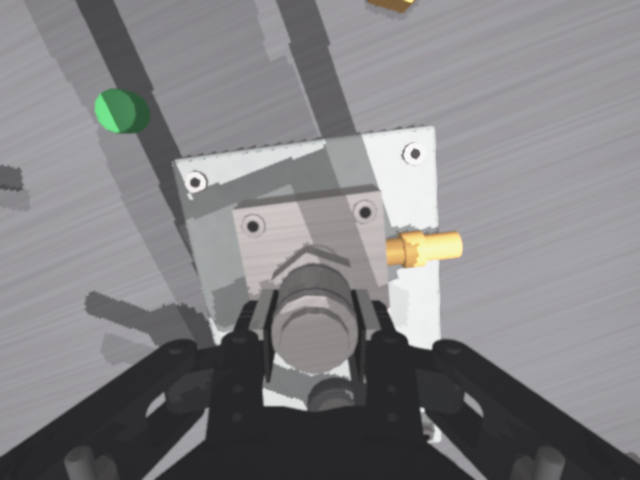

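The valve hangs just above the bore, with the block's front edge and both its screw holes visible. The settled pose leaves about 0.9 mm to correct in tool x and 0.8 mm in tool y. I'll correct and lower slowly.

```bash
python3 -m crank '[[0.09,0.08,0,0,3],[0.09,0.08,0,0,3],[0.09,0.08,0.2,0,3],[0.09,0.08,0.4,0,3],[0.09,0.08,0.5,0,3],[0.09,0.08,0.6,0,3],[0.09,0.08,0.7,0,3],[0.09,0.08,0.8,0,3],[0.09,0.08,0.9,0,3],[0.09,0.08,1.0,0,3],[0.09,0.08,1.0,0,3],[0.09,0.08,1.0,0,3],[0.09,0.08,1.0,0,3],[0.09,0.08,1.0,0,3],[0.09,0.08,1.0,0,3]]' 60
```

```text
time: 8.4
tool_pos: [542.9, 28.8, 96.4]
tcp_rot: [-180.0, 0.0, 159.2]
ft_force: [-0.1, -0.1, -3.4]
finger_gap: 32.8
grip_force: 60.3
```

```bash
python3 -m crank '[[0,0,0.1,0,3],[0,0,0.2,0,3],[0,0,0.3,0,3],[0,0,0.4,0,3],[0,0,0.5,0,3],[0,0,0.6,0,3],[0,0,0.7,0,3],[0,0,0.75,0,3],[0,0,0.8,0,3],[0,0,0.85,0,3],[0,0,0.85,0,3],[0,0,0.85,0,3],[0,0,0.85,0,3],[0,0,0.85,0,3],[0,0,0.85,0,3]]' 60
```

```text
time: 9.9
tool_pos: [542.9, 28.8, 87.8]
tcp_rot: [180.0, 0.0, 159.2]
ft_force: [0.0, -0.1, -4.0]
finger_gap: 32.1
grip_force: 60.3
```

```bash
python3 -m crank '[[0,0,0.03,0,3],[0,0,0.06,0,3],[0,0,0.09,0,3],[0,0,0.12,0,3],[0,0,0.12,0,3],[0,0,0.12,0,3],[0,0,0.12,0,3],[0,0,0.12,0,3]]' 60
```

```text
time: 10.7
tool_pos: [542.9, 28.8, 87.0]
tcp_rot: [180.0, 0.0, 159.2]
ft_force: [-4.1, 0.1, 4.8]
finger_gap: 32.6
grip_force: 61.2
```

```bash
python3 -m crank '[[0,0,0,0,3.6],[0,0,0,0,4.5],[0,0,0,0,6],[0,0,0,0,7],[0,0,0,0,7],[0,0,0,0,7],[0,0,-1,0,7],[0,0,-4,0,7],[0,0,-8,0,7],[0,0,-12,0,7],[1.5,0,-15,0,7],[4,0,-17,0,7],[4,0,-17,0,7],[4,0,-17,0,7],[4,0,-17,0,7],[4,0,-17,0,7],[4,0,-17,0,7]]' 60
python3 - <<'E'
from h import *
s=sense(); print(s['tool_pos'],s['tcp_rot'],s['ft_force'])
im,d,P=cloud('wrist'); cv2.imwrite('pics/w5.png',im[...,::-1]); np.savez('w5.npz',im=im,d=d,P=P)
print('cap',disc(P,541,29,99,22,3)); print('body',disc(P,541,29,93,22,2))
m=(np.hypot(P[...,0]-541,P[...,1]-28.7)<10)&(P[...,2]>90); q=P[m]; print(np.linalg.lstsq(np.c_[q[:,:2],np.ones(len(q))],q[:,2],rcond=None)[0], q[:,2].mean())
for n,(x,y,zt,r) in dict(knob=(576,-83,196,26),pin=(531,-132,184,12)).items(): print(n,disc(P,x,y,zt,r,2))
E
```

```text
time: 12.4
tool_pos: [505.3, 42.9, 255.4]
tcp_rot: [-180.0, -0.1, 159.1]
ft_force: [0.3, -0.8, 0.0]
finger_gap: 70.2
grip_force: 0.0
[505.26545575  42.85577253 255.39816854] [-1.79957381e+02 -1.14642186e-01  1.59137963e+02] [ 0.30008341 -0.81327374  0.01894356]
cap (array([541.5,  29.1,  13. , 540.9,  29.3,  98.8]), np.int64(663))
body (array([541.3,  29.3,  17. , 537.4,  30.7,  92.8]), np.int64(392))
[-1.02532198e-02  1.76107800e-03  1.04470007e+02] 98.97395446379956
knob (array([578.7, -95.2,  16. , 575.8, -98.1, 196.2]), np.int64(529))
pin (array([ 0.,  0.,  0., nan, nan, nan]), np.int64(0))h.py:23: RuntimeWarning: Mean of empty slice.
  return np.r_[cx,cy,rad,q.mean(0)].round(1),m.sum()
  ret = um.true_divide(
```

View pics/w5.png

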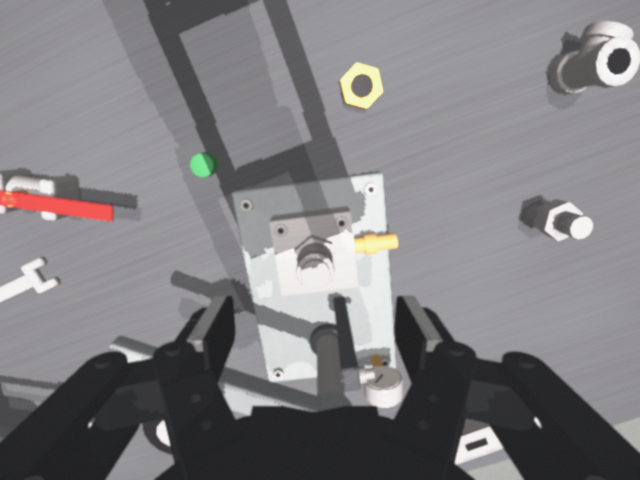

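The valve stands upright in the bore at (316,262), its top at 99 mm as it should be when fully home. Now I go over the pin.

```bash
python3 -m crank '[[-0.5,-1,0,-0.06,6],[-2,-4,0,-0.16,5],[-4,-7.5,0,-0.28,4],[-6,-11,0,-0.4,4],[-8,-14,0,-0.52,4],[-8.84,-15.44,0,-0.6,4],[-8.84,-15.44,0,-0.63,4],[-8.84,-15.44,0,-0.63,4],[-8.84,-15.44,0,-0.63,4],[-8.84,-15.44,0,-0.63,4],[-8.84,-15.44,0,-0.63,4],[-8.84,-15.44,0,-0.63,4]]' 40
python3 - <<'E'
from h import *
s=sense(); print(s['tool_pos'],s['tcp_rot'],s['finger_gap'])
im,d,P=cloud('wrist'); cv2.imwrite('pics/w6.png',im[...,::-1]); np.savez('w6.npz',im=im,d=d,P=P)
Q=(P-s['tool_pos'])@R.from_euler('xyz',s['tcp_rot'],degrees=True).as_matrix()
v,u=np.mgrid[:480,:640]
for zt in (184,):
    print('pin',disc(P,s['tool_pos'][0],s['tool_pos'][1],zt,20,2))
print('tool',disc(Q,0,0,s['tool_pos'][2]-184,20,2)); print('knob',disc(P,576,-83,196,40,2))
E
```

```text
time: 13.65
tool_pos: [533.2, -132.3, 256.7]
tcp_rot: [-180.0, 0.0, -164.7]
ft_force: [-0.3, -0.0, -0.5]
finger_gap: 39.8
grip_force: 0.0
[ 533.19810779 -132.29652337  256.66836392] [-1.79994183e+02  5.73342470e-03 -1.64724449e+02] 39.78760052678147
pin (array([ 532.1, -133.5,    7.7,  532. , -133.7,  183.7]), np.int64(451))
tool (array([ 1.4, -0.8,  7.7,  1.5, -1. , 73. ]), np.int64(451))
knob (array([579. , -88.3,  22.1, 581.7, -96.3, 196. ]), np.int64(1154))
```

View pics/w6.png

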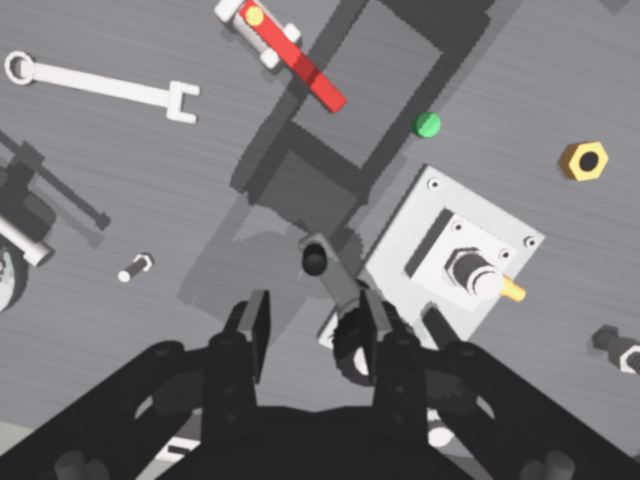

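The pin is at (314,260), centred under the open fingers. The knob at (360,355) is clear of them. I'll lower the fingers around the pin.

```bash
python3 -m crank '[[0.1,0,2,0,3.2],[0.1,0,4,0,3.2],[0.1,0,5.5,0,3.2],[0.1,0,6.5,0,3.2],[0.1,0,7.3,0,3.2],[0.1,0,7.6,0,3.2],[0.1,0,7.6,0,3.2],[0.1,0,7.6,0,3.2],[0.1,0,7.6,0,3.2],[0.1,0,7.6,0,3.2]]' 40
python3 - <<'E'
from h import *
s=sense(); print(s['time']); tp=s['tool_pos']; Rw=R.from_euler('xyz',s['tcp_rot'],degrees=True).as_matrix()
po=np.array([653,1.9]); a0=np.arctan2(-133.5-1.9,532.5-653)%(2*np.pi); print(np.degrees(a0)-166.5)
for q in list(range(58,-1,-4))+[0]:
    a=np.radians(166.5+q); p=np.r_[po+181*np.array([np.cos(a),np.sin(a)]),tp[2]]; print(q,((p-tp)@Rw).round(1)[:2])
E
```

```text
time: 14.7
tool_pos: [532.5, -133.1, 181.3]
tcp_rot: [-180.0, 0.0, -164.7]
ft_force: [-0.9, 0.1, -1.2]
finger_gap: 32.1
grip_force: 0.0
14.7
61.832334160837064
58 [ 6.2 10.1]
54 [12.  21.3]
50 [17.  32.9]
46 [21.1 44.9]
42 [24.5 57.1]
38 [26.9 69.4]
34 [28.5 82. ]
30 [29.2 94.6]
26 [ 29.1 107.2]
22 [ 28.  119.8]
18 [ 26.1 132.3]
14 [ 23.3 144.6]
10 [ 19.7 156.7]
6 [ 15.2 168.5]
2 [  9.9 180. ]
0 [  7.  185.6]
```

```bash
python3 -m crank '[[0.3,0.5,0,0,3.2],[0.62,1.0,0,0,3.2],[1.2,2.1,0,0,3.2],[1.7,3.3,0,0,3.2],[2.1,4.5,0,0,3.2],[2.45,5.7,0,0,3.2],[2.7,6.9,0,0,3.2],[2.85,8.2,0,0,3.2],[2.9,9.5,0,0,3.2],[2.9,10.7,0,0,3.2],[2.8,12,0,0,3.2],[2.6,13.2,0,0,3.2],[2.35,14.4,0,0,3.2],[2.2,15.1,0,0,3.2],[2.0,15.7,0,0,3.2],[1.85,16.2,0,0,3.2],[1.85,16.2,0,0,3.2],[1.85,16.2,0,0,3.2]]' 40
```

```text
time: 16.5
tool_pos: [471.8, 18.5, 180.6]
tcp_rot: [180.0, -0.0, -164.7]
ft_force: [-0.4, -0.3, 0.3]
finger_gap: 32.3
grip_force: 0.0
```

```bash
python3 -m crank '[[-0.1,0.3,0,0,3.2],[-0.2,0.6,0,0,3.2],[-0.3,0.9,0,0,3.2],[-0.4,1.2,0,0,3.2],[-0.6,1.5,0,0,3.2],[-0.75,1.8,0,0,3.2],[-0.9,2.1,0,0,3.2],[-1.0,2.4,0,0,3.2],[-1.1,2.7,0,0,3.2],[-1.15,2.9,0,0,3.2],[-1.15,2.9,0,0,3.2],[-1.15,2.9,0,0,3.2],[-1.15,2.9,0,0,3.2]]' 40
python3 - <<'E'
from h import *
s=sense()
im,d,P=cloud('wrist'); np.savez('w7.npz',im=im,d=d,P=P)
print('pin',disc(P,477,42,184,20,2),'knob',disc(P,541,29,196,35,2))
E
```

```text
time: 17.8
tool_pos: [475.1, 49.5, 180.5]
tcp_rot: [180.0, -0.0, -164.7]
ft_force: [0.6, 0.2, 0.1]
finger_gap: 32.0
grip_force: 0.0
pin (array([477.2,  35.3,  13.3, 475.6,  39.1, 183.7]), np.int64(1220)) knob (array([532.3,  11.1,  13.3, 529.9,  10.3, 195.7]), np.int64(596))
```

```bash
python3 -m crank '[[-0.04,0.15,0,0,3.2],[-0.08,0.3,0,0,3.2],[-0.12,0.45,0,0,3.2],[-0.15,0.6,0,0,3.2],[-0.15,0.6,0,0,3.2],[-0.15,0.6,0,0,3.2]]' 40
```

```text
time: 18.45
tool_pos: [475.3, 53.2, 180.6]
tcp_rot: [-179.7, -0.0, -164.8]
ft_force: [2.0, -13.4, -0.7]
finger_gap: 32.0
grip_force: 7.0
```

```bash
python3 -m crank '[[0,-0.5,0,0,3.2],[0,-1.2,0,0,3.2],[0,-1.4,0,0,3.4],[0,-1.4,-2,0,3.4],[0,-1.4,-4.5,0,3.4],[-0.5,-1.4,-7,0,5],[-2,-1.4,-8,0,6.5],[-3,-1.4,-8,0,6.5],[-3,-1.4,-8,0,6.5],[-3,-1.4,-8,0,6.5],[-3,-1.4,-8,0,6.5],[-3,-1.4,-8,0,6.5]]' 40
python3 - <<'E'
from h import *
s=sense(); print(s['tool_pos'],s['tcp_rot'])
im,d,P=cloud('wrist'); cv2.imwrite('pics/w8.png',im[...,::-1]); np.savez('w8.npz',im=im,d=d,P=P)
Rw=R.from_euler('xyz',s['tcp_rot'],degrees=True).as_matrix()
print('pin',disc(P,477,45,184,15,2),'knob',disc(P,541,29,196,28,2)); print('knob in tool',(np.array([541.2,28.8,184])-s['tool_pos'])@Rw)
E
```

```text
time: 19.65
tool_pos: [507.0, 50.0, 259.8]
tcp_rot: [180.0, -0.1, -164.8]
ft_force: [-0.7, 0.3, 0.3]
finger_gap: 65.1
grip_force: 0.0
[507.02020013  49.97613349 259.75004514] [ 1.79979417e+02 -8.21127450e-02 -1.64750022e+02]
pin (array([477. ,  43.7,   7.7, 476.8,  43.9, 183.6]), np.int64(488)) knob (array([541.1,  28.9,  23.7, 539. ,  30.6, 196.2]), np.int64(3126))
knob in tool [-27.51479679 -29.44800495  75.70011658]
```

View pics/w8.png

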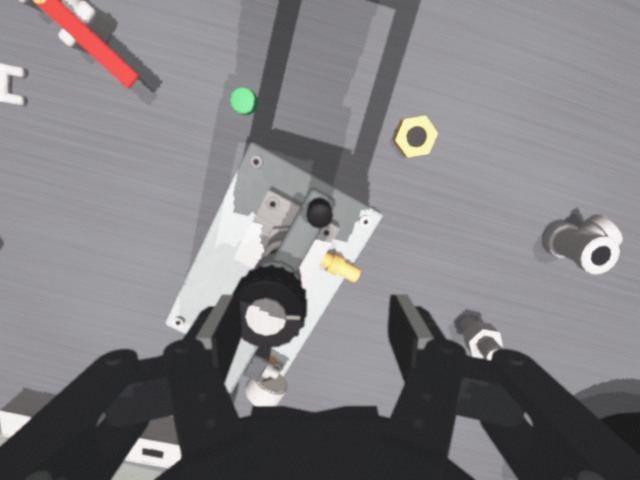

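The arm lies over the valve with the pin at (318,212) and the knob at (268,312). Its measured angle is on the stop. I'll go down over the knob and grip it.

```bash
python3 -m crank '[[-1,-1,0,0,6.8],[-2.3,-2.4,0,0,6.8],[-2.75,-2.88,1,0,6.8],[-2.75,-2.88,3,0,6.8],[-2.75,-2.88,4.8,0,6.8],[-2.75,-2.88,6.2,0,6.8],[-2.75,-2.88,7,0,6.8],[-2.75,-2.88,7.3,0,6.8],[-2.75,-2.88,7.3,0,6.8],[-2.75,-2.88,7.3,0,6.8],[-2.75,-2.88,7.3,0,6.8],[-2.75,-2.88,7.3,0,6.8],[-2.75,-2.88,7.3,0,6.8],[-2.75,-2.88,7.3,0,6.8]]' 40
```

```text
time: 21.1
tool_pos: [541.9, 29.5, 187.8]
tcp_rot: [-180.0, 0.0, -164.8]
ft_force: [-0.1, -0.1, 0.5]
finger_gap: 67.8
grip_force: 0.0
```

```bash
python3 -m crank '[[0,0,0,0,5.5],[0,0,0,0,4.2],[0,0,0,0,4.2],[0,0,0,0,4.2],[0,0,0,0,4.2],[0,0,0,0,4.2],[0,0,0,0,4.2],[0,0,0,0,4.2]]' 60
python3 -c "
from h import *
s=sense();print(s['wrist_torque'],s['joint_pos'])"
```

```text
time: 21.9
tool_pos: [541.9, 29.5, 187.9]
tcp_rot: [-180.0, 0.0, -164.7]
ft_force: [-2.9, -0.0, 5.0]
finger_gap: 44.8
grip_force: 60.9
[ 0.08675693  0.52280863 -0.05378677] [-2.29777529e+00  8.95897157e-01  9.90711675e+01  1.57078259e-03
  8.00191440e+01 -1.07549535e+02]
```

```bash
python3 -m crank '[[0,0,0,0.08,4.2],[0,0,0,0.16,4.2],[0,0,0,0.24,4.2],[0,0,0,0.32,4.2],[0,0,0,0.4,4.2],[0,0,0,0.4,4.2]]' 60
python3 -c "
from h import *
s=sense();print(s['wrist_torque'],s['joint_pos'][5],s['ft_force'])"
```

```text
time: 22.5
tool_pos: [541.9, 29.3, 187.9]
tcp_rot: [-180.0, 0.0, 172.2]
ft_force: [-2.4, -0.6, 5.2]
finger_gap: 44.5
grip_force: 60.8
[-0.05480372  0.41172761  0.29568123] -84.4854975922492 [-2.36700986 -0.57086349  5.19115643]
```

```bash
python3 -m crank '[[0,0,0,0.08,4.2],[0,0,0,0.16,4.2],[0,0,0,0.24,4.2],[0,0,0,0.3,4.2],[0,0,0,0.3,4.2]]' 60
python3 -c "
from h import *
s=sense();print(s['wrist_torque'],s['joint_pos'][5],s['ft_force'])"
```

```text
time: 23.0
tool_pos: [541.8, 29.2, 187.9]
tcp_rot: [-180.0, 0.0, 155.0]
ft_force: [-2.7, -0.7, 4.4]
finger_gap: 44.9
grip_force: 60.7
[-0.21707908  0.52476204  0.27944499] -67.33548799097997 [-2.7407474  -0.67299196  4.37899093]
```

```bash
python3 -m crank '[[0,0,0,0.05,4.2],[0,0,0,0.1,4.2],[0,0,0,0.15,4.2],[0,0,0,0.15,4.2]]' 60
python3 -c "
from h import *
s=sense();print(s['wrist_torque'],s['joint_pos'][5],s['ft_force'])"
```

```text
time: 23.4
tool_pos: [541.8, 29.1, 187.9]
tcp_rot: [-180.0, 0.0, 146.5]
ft_force: [-4.2, -1.6, 6.3]
finger_gap: 44.8
grip_force: 60.7
[-0.291269    0.56786346  0.27645672] -58.76373436043929 [-4.19183649 -1.606403    6.27053762]
```

```bash
python3 -m crank '[[0,0,0,0.05,4.2],[0,0,0,0.1,4.2],[0,0,0,0.15,4.2],[0,0,0,0.15,4.2]]' 60
python3 -c "
from h import *
s=sense();print(s['wrist_torque'],s['joint_pos'][5],s['ft_force'])"
```

```text
time: 23.8
tool_pos: [541.7, 29.0, 187.9]
tcp_rot: [-180.0, 0.0, 137.9]
ft_force: [-2.5, -2.1, 6.3]
finger_gap: 44.7
grip_force: 60.8
[-0.42279708  0.64945807  0.35643907] -50.17389581418798 [-2.458036   -2.06944979  6.27430816]
```

```bash
python3 -m crank '[[0,0,0,0.05,4.2],[0,0,0,0.1,4.2],[0,0,0,0.1,4.2]]' 60
python3 -c "
from h import *
s=sense();print(s['wrist_torque'],s['joint_pos'][5],s['ft_force'])"
```

```text
time: 24.1
tool_pos: [541.7, 29.0, 188.0]
tcp_rot: [-180.0, 0.0, 132.1]
ft_force: [-4.8, -2.8, 5.9]
finger_gap: 44.7
grip_force: 60.9
[-0.38786651  0.6742215   0.3963626 ] -44.44597257647452 [-4.80409023 -2.77166433  5.86095873]
```

Torque is rising, so the ram is bearing on the valve. I'll take small steps from here.

```bash
python3 -m crank '[[0,0,0,0.04,4.2],[0,0,0,0.08,4.2],[0,0,0,0.08,4.2]]' 60
python3 -c "
from h import *
s=sense();print(s['wrist_torque'],s['joint_pos'][5],s['ft_force'])"
```

```text
time: 24.4
tool_pos: [541.7, 28.9, 187.9]
tcp_rot: [-179.9, 0.0, 127.6]
ft_force: [-4.5, -4.0, 7.1]
finger_gap: 44.5
grip_force: 61.0
[-0.430309    0.72960313  0.43535943] -39.88404664900995 [-4.5073519  -4.01934149  7.11603187]
```

```bash
python3 -m crank '[[0,0,0,0.04,4.2],[0,0,0,0.08,4.2],[0,0,0,0.08,4.2]]' 60
python3 -c "
from h import *
s=sense();print(s['wrist_torque'],s['joint_pos'][5],s['ft_force'])"
```

```text
time: 24.7
tool_pos: [541.6, 28.9, 188.0]
tcp_rot: [-179.9, 0.0, 123.0]
ft_force: [-3.2, -2.1, 7.4]
finger_gap: 44.6
grip_force: 61.0
[-0.47492045  0.77352578  0.41682479] -35.302895605341575 [-3.24114524 -2.05781507  7.41021685]
```

```bash
python3 -m crank '[[0,0,0,0.04,4.2],[0,0,0,0.08,4.2],[0,0,0,0.08,4.2]]' 60
python3 -c "
from h import *
s=sense();print(s['wrist_torque'],s['joint_pos'][5],s['ft_force'])"
```

```text
time: 25.0
tool_pos: [541.6, 28.9, 188.0]
tcp_rot: [-179.9, 0.1, 118.4]
ft_force: [-5.6, -2.0, 6.7]
finger_gap: 44.7
grip_force: 61.0
[-0.48213029  0.8301084   0.49986263] -30.72047838534691 [-5.61995646 -1.98319753  6.65837765]
```

```bash
python3 -m crank '[[0,0,0,0.04,4.2],[0,0,0,0.08,4.2],[0,0,0,0.08,4.2]]' 60
python3 -c "
from h import *
s=sense();print(s['wrist_torque'],s['joint_pos'][5],s['ft_force'])"
```

```text
time: 25.3
tool_pos: [541.5, 28.8, 188.0]
tcp_rot: [-179.9, 0.1, 113.8]
ft_force: [-5.6, -3.9, 7.5]
finger_gap: 44.7
grip_force: 61.1
[-0.49516989  0.92003724  0.49438826] -26.139274327970487 [-5.60430129 -3.9406179   7.47084865]
```

```bash
python3 -m crank '[[0,0,0,0.04,4.2],[0,0,0,0.06,4.2],[0,0,0,0.06,4.2]]' 60
python3 -c "
from h import *
s=sense();print(s['wrist_torque'],s['joint_pos'][5],s['ft_force'])"
```

```text
time: 25.6
tool_pos: [541.5, 28.8, 188.0]
tcp_rot: [-179.9, 0.1, 110.4]
ft_force: [-5.2, -3.1, 8.1]
finger_gap: 44.8
grip_force: 61.1
[-0.50572093  0.93580867  0.57856394] -22.742204133405604 [-5.17333157 -3.05339135  8.07344003]
```

```bash
python3 -m crank '[[0,0,0,0.03,4.2],[0,0,0,0.06,4.2],[0,0,0,0.06,4.2]]' 60
python3 -c "
from h import *
s=sense();print(s['wrist_torque'],s['joint_pos'][5],s['ft_force'])"
```

```text
time: 25.9
tool_pos: [541.5, 28.8, 188.0]
tcp_rot: [-179.9, 0.1, 107.0]
ft_force: [-7.1, -4.0, 7.4]
finger_gap: 44.4
grip_force: 61.1
[-0.48224121  0.98875488  0.53123564] -19.284626138616996 [-7.13497191 -4.04157726  7.36689183]
```

```bash
cat > t.py <<'E'
from h import *
A=[]
for i in range(4): snapshot('wrist'); A.append(sense()['wrist_torque'][2])
s=sense(); print(np.mean(A).round(3),s['joint_pos'][5].round(1),s['ft_force'].round(1),s['time'])
E
python3 -m crank '[[0,0,0,0.05,4.2],[0,0,0,0.05,4.2]]' 60; python3 t.py
```

```text
time: 26.1
tool_pos: [541.5, 28.8, 188.0]
tcp_rot: [-179.9, 0.1, 104.1]
ft_force: [-5.4, -3.7, 8.1]
finger_gap: 44.6
grip_force: 61.1
0.563 -16.5 [-5.9 -3.8  7.8] 26.3
```

```bash
python3 -m crank '[[0,0,0,0.06,4.2],[0,0,0,0.06,4.2]]' 60; python3 t.py
```

```text
time: 26.5
tool_pos: [541.4, 28.8, 188.1]
tcp_rot: [-179.9, 0.1, 100.6]
ft_force: [-6.8, -2.6, 8.3]
finger_gap: 44.4
grip_force: 61.1
0.551 -13.0 [-6.  -3.8  7.2] 26.7
```

```bash
python3 -m crank '[[0,0,0,0.06,4.2],[0,0,0,0.06,4.2]]' 60; python3 t.py
```

```text
time: 26.9
tool_pos: [541.4, 28.8, 188.0]
tcp_rot: [-179.9, 0.1, 97.2]
ft_force: [-6.8, -2.9, 8.2]
finger_gap: 44.1
grip_force: 61.2
0.015 -9.6 [-6.5 -3.9  8.7] 27.1
```

The torque rose to about 0.56 N m and then dropped to near zero, which is one click. I'll let go and rise.

```bash
python3 -m crank '[[0,0,0,0,4.8],[0,0,0,0,5.6],[0,0,0,0,6],[0,0,0,0,6],[0,0,0,0,6],[0,0,-0.5,0,6],[0,0,-2,0,6],[0,0,-5,0,6],[0,0,-8,0,6],[0,0,-11,0,6],[2,0,-12,0,6],[6,0,-12,0,6],[8,0,-12,0,6],[8,0,-12,0,6],[8,0,-12,0,6],[8,0,-12,0,6],[8,0,-12,0,6]]'
python3 - <<'E'
from h import *
s=sense()
im,d,P=cloud('top'); cv2.imwrite('pics/t2.png',cv2.resize(im[150:350,130:450,::-1],(800,500)))
im,d,P=cloud('wrist'); print(s['time'],s['tool_pos'],s['ft_force'])
print('pin',disc(P,477,44,184,15,2),'knob',disc(P,541,29,196,28,2))
E
```

```text
time: 28.8
tool_pos: [531.8, 107.9, 307.8]
tcp_rot: [180.0, 0.0, 97.2]
ft_force: [-0.9, 0.5, -0.5]
finger_gap: 60.0
grip_force: 0.0
28.8 [531.84171214 107.89682991 307.77960363] [-0.90094899  0.51538975 -0.54752748]
pin (array([ 0.,  0.,  0., nan, nan, nan]), np.int64(0)) knob (array([541.4,  29.1,  24.1, 541.7,  30.1, 196.2]), np.int64(2046))h.py:23: RuntimeWarning: Mean of empty slice.
  return np.r_[cx,cy,rad,q.mean(0)].round(1),m.sum()
  ret = um.true_divide(
```

View pics/t2.png

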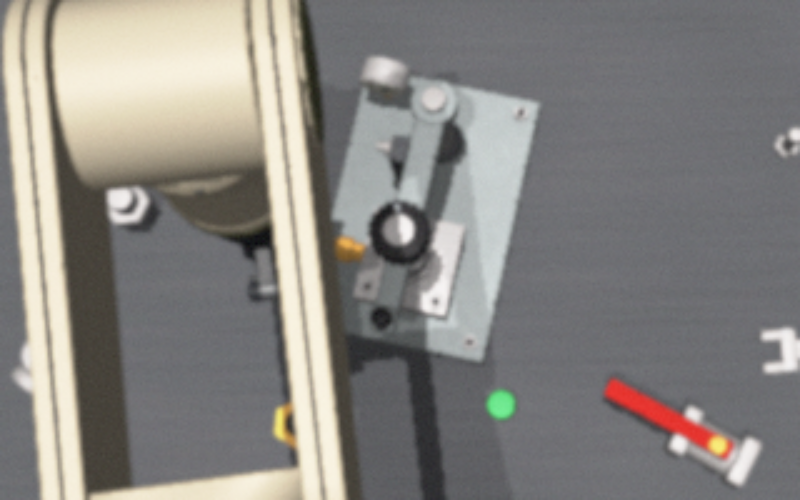

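The top view shows the arm closed over the valve, with the knob at (398,230) and the gripper clear. The knob's mark has turned about 100°, matching the commanded turn, so the fingers did not slip on it.

```bash
python3 -c "
from bench import hand_in; print(hand_in())"
```

```text
the job is handed in; nothing more can be done
None
```

I handed the job in at about 29 s. The valve is seated fully home and the arm is on its stop. The knob is tightened to one click, read from the torque falling from about 0.56 N m to near zero. The gripper is clear; I couldn't measure the ram's force directly, and the hand-in returned no verdict.

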